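# Hardness reading through a leaf jig

### The job

Take a hardness reading on the flange blank in the hinged jig: lower the open leaf by its black ball knob, gently and without letting it drop, all the way down onto its rest posts. Then take the blue hardness pen out of its stand, put its nose down through the red-ringed guide bush of the leaf, upright, and press lightly so that the spring tip is pushed about halfway in against the blank. Finish while still holding the pen there, upright and with that light push, so that the reading can settle; leave the other tools where they are.

Things in the scene. Friction and masses are not known exactly. Their poses are not given: they have to be found in the camera images.
- jig: grey metal base of the hinged jig, 172 x 122 x 14 mm, bolted down; origin at its underside's centre, z up, x from the knob side (robot side) to the hinge side, y along the hinge pin. Two posts at its front are the leaf's stop. The blank lies in a round dark nest (outside 92 mm, rim 25 mm above the bench) centred at x = -12 mm
- hinge (a point): fixed point in the middle of the jig's hinge pin (75 mm along +x from the jig's origin, 36 mm above the bench); the pin runs along the jig's y
- leaf (a joint): angle of the jig's leaf, rad: 0 = level, down on its rest posts (its stop); grows as it opens up and back, to 1.6. Starts at 1.2 to 1.5. The leaf (grey metal plate 138 x 94 x 10 mm, 0.35 kg) is kept up by hinge friction above about 1.05; below that it falls shut unless held (2 N at the knob holds it)
- nest (a point): fixed point at the centre of the nest's floor in the jig, 20 mm above the bench, where the underside of the blank lies
- knob (a point): centre of the black ball knob (22 mm diameter, 8 mm stem) at the leaf's free edge, 189 mm from the hinge pin, 36 mm beyond the leaf's plate. Axes are the leaf's: y along the hinge pin. Leaf down: ball 36 mm above the bench, 28 mm in front of the base. Pinched along y, it turns between the pads while the gripper keeps pointing down
- red_bush (a point): centre of the mouth of the red-ringed guide bush in the leaf; z along its axis, up when the leaf is down. Bore 16 mm, 13.5 mm deep; brass collar 23 mm outside. With the leaf down the mouth is 44.5 mm above the bench, the blank's top face 15.5 mm below the mouth. Two bushes without red ring, 43 mm away, are not used
- flange: bare pale metal flange blank under test, a ring 74 mm outside, 9 mm thick, lying loose in the jig's nest (0.5 mm play all round), underside 20 mm and top face 29 mm above the bench; origin at the centre of its underside
- stand: black fixed stand of the pen: foot 90 x 90 mm, block 64 x 64 mm up to 55 mm, round grey collar of 44 mm up to 80 mm; origin at its underside's centre. The pen stands in a 28.5 mm socket, 25 mm deep, with an 18 mm well for its nose
- pen: blue cordless hardness pen, 0.15 kg, upright in the stand; origin on its axis at the nose face, z up to its top. Steel nose 13 mm diameter, 38 mm long (first 5 mm tapered from 9 mm), then blue body 26 mm diameter to 140 mm. Spring tip 12 mm out of the nose. In the stand its nose face is at 17 mm, its top at 157 mm; lift 92 mm to clear
- pen_grip (a point): point on the pen's axis 115 mm above its nose face, 25 mm below its top: where to grip it from above
- pen_tip (a point): end of the pen's spring tip (6 mm in diameter, round end); 12 mm below the nose face when free
- plunger (a joint): how far the spring tip is pushed into the pen, m: 0 = free, 0.010 = fully in. The spring takes 2.4 N to start, 5.4 N at half stroke, 8.4 N fully in
- caliper: digital caliper lying on the bench, 67 x 232 x 15 mm; leave alone
- driver_blue: blue screwdriver, 169 mm long; leave alone
- t_handle_key: yellow T-handle hex key, 90 x 148 mm; leave alone
- c_clamp: blue G-clamp lying flat, 141 x 102 x 22 mm; leave alone
- cutting_head: steel cutting head standing upright, 36 mm across, 98 mm high; leave alone
- nozzle_nut: brass nozzle nut, 30 mm; leave alone
- tape_measure: yellow tape measure, 37 x 84 x 66 mm; leave alone
- garnet_jar: brown jar with white lid, 70 mm across, 99 mm high; leave alone

How it is judged (in metres and radians):
On the way, in this order (a step that is already met when the one before it is completed fails the run):
1. the leaf is down on its rest posts while the pen is still in its stand (value of joint leaf below 0.03 rad and distance of pen from where it was at the start of the episode below 0.03 m), for 0.2 s.
2. the pen's tip is in the red-ringed bush, the pen upright (value of joint leaf below 0.03 rad and horizontal distance between pen_tip and red_bush below 0.004 m and z of pen_tip in the frame of red_bush below -0.003 m and angle between pen's own z axis and vertical below 0.1 rad), for 0.05 s.
At the end, for the whole second after the job is handed in: for the last second the leaf is down (0.03 rad), the blank in its nest, and the fingers hold the pen still and upright (0.1 rad), its tip within 4 mm of the red-ringed bush's axis and on the blank with 1.5 to 11 N, pushed in 2 to 8 mm (value of joint leaf below 0.03 rad and horizontal distance between pen_tip and red_bush below 0.004 m and value of joint plunger between 0.002 and 0.008 m and contact force between pen and flange between 1.5 and 11 N and angle between pen's own z axis and vertical below 0.1 rad and contact force between the fingers and pen above 3 N and linear speed of pen below 0.02 m/s and distance between flange and nest below 0.004 m); the arm keeps its last pose, push and grip.
It fails at once if the leaf slams: faster than 1.5 rad/s (0.28 m/s at the knob) in its last 0.3 rad (value of joint leaf below 0.3 rad and velocity of joint leaf below -1.5 rad/s).
It fails at once if the pen is pressed on the blank with more than 20 N (contact force between pen and flange above 20 N).
It fails at once if another tool is moved by more than 30 mm (distance of any of caliper, driver_blue, t_handle_key, c_clamp, cutting_head, nozzle_nut, tape_measure, garnet_jar from where it was at the start of the episode above 0.03 m).
It also fails if it takes over 64 s, if anything falls off the work surface, if the arm or the gripper's body presses on something with over 40 N, if the wrist force passes 120 N, or if a joint passes its speed limit or range.

### The arm

A 7-joint arm with a two-finger parallel gripper is mounted at the origin on a cart in front of the work surface, level with it; the furniture and walls round the work are solid. World frame = base frame: x ahead of the robot, y to its left, z up, the work surface at z = 0. Lengths are in m, angles in degrees, forces in N, time in s.
With the tool pointing down it reaches from about 0.425 to 0.875 m from the base axis. Payload 4.7 kg.
Tool frame: the origin (TCP) lies midway between the tips of the shut fingers; the grasp point (between the pads) lies 19 mm behind it; z points along the fingers, y is the line along which they close (so a half turn about z gives the same grasp; the last joint's range is limited). The gripper opens to 87 mm and grips with 3 to 60 N. Pads are 19 mm wide; open, the fingers measure 117 mm over their backs; the gripper's body (75 mm by 190 mm) begins 51 mm behind the grasp point.
Start: joints at [67.787, 18.392, -4.016, 83.108, 1.295, 78.541, -3.26], TCP at [0.254, -0.598, 0.223] pointing down, gripper open.
Joint ranges: [-163.93, 163.93], [-17.29, 119.83], [-79.2, 71.16], [3.27, 140.29], [-89.18, 269.18], [5.43, 117.66], [-154.24, 154.24]. Speed limits (degrees/s): [147.25, 147.25, 180, 180, 180, 180, 180].

### API

Orientations are given as [roll, pitch, yaw] about the fixed x, y, z axes, in that order (R = Rz(yaw) Ry(pitch) Rx(roll)).
In Python, from cell import env gives the robot as it stands. The module is installed in compiled form; this text tells all that it offers.
- The arm moves only by the tool step_arm, never from a script. Its argument "rows" is a list of rows, each an object with "angular": the turn, a rotation vector about the tool's x, y, z in units of pi rad (1.0 is pi rad), a list of three; "slide": the shift along the tool's x, y, z in units of 500 mm (1.0 is 500 mm), a list of three; "jaw": the opening, from 0 (shut) to 1 (fully open). A call has 1 to 10 rows; each row shifts and turns the commanded pose from where the row before left it, along the tool's axes as they then stand; what a row does not reach is not made up. A row lasts 1/8 s, in which the tool goes at most 62.5 mm and 10.7 degrees, less where a joint would pass 70% of its speed; a pose out of reach is approached as far as the arm can. A call with a number of a shift or a turn outside -1 to 1 is refused whole. A call with a gripper value outside its range is refused whole. The fingers move at their own pace and stop on an object; "newtons" is the grip in N (left out, the last holds). Time passes only in rows, so rows that do not move let the fingers close. It gives the time, the measured TCP pose, the force, the opening and the grip force at its end, in the units of the state.
- env.get_obs(): the state, without advancing time (a new reading comes with each control period).
- env.read_camera(name): name is "scene" or "top" or "wrist"; returns the picture (480x640x3 uint8, red, green, blue); there is no depth.
- env.camera_info(name): a dict with "fx", "fy", "cx", "cy" (pixels), "k1" (the pictures are not rectified: a ray, as slopes to the right and down, at radius r is drawn at 1 + k1 r^2 times it, then the intrinsics apply), "R" (3x3) and "t" (3): a world point X has camera coordinates R X + t. Camera axes: x right, y down, z forward; pixel columns grow to the right and rows downward; lengths in m; the calibration is good to about 2 mm. A picture is of the moment at which its call begins: read the wrist's pose just before it. camera_info takes no time and is no camera call; for the wrist camera it gives the pose at the moment of the call.
- env.sign_off(): hands the job in; it is judged then, once.
The state is a dict: "time_s": time; "qpos": joint angles; "joint_velocities": joint speeds; "effort": joint torques, N m; "tool_pos": TCP position; "tool_rot": TCP orientation; "force": force on the tool from outside, world axes, zero at the start; "wrist_torque": the same for the moment, N m; "grip_width": finger opening in m; "grasp_force": force on a finger pad.
Only numpy, scipy, OpenCV 4.12 (cv2) and the standard library are available. Lean on these libraries where they do the work, as an engineer would, in place of code of your own. Each camera call takes 0.05 s, during which the arm holds its last target. There are 200 camera calls.

## Working session

There is one attempt and no reset: what is moved stays moved. The work goes in short steps, Python scripts to look and compute and a tool call to move; the robot and the scene stay as the last step left them, time stands still between calls to the robot, and variables do not carry over. Pictures are saved under pics/ and viewed, at most 10 in all, crops included, and the job is handed in when it is done.

Besides the shell and the picture viewer there is one more tool, called after "Emit:" by a JSON object that holds its "method" and its "body", one argument or row to a line. step_arm: Moves the arm, as the interface text tells. Shifts and turns lie within -1 to 1; 1 stands for 500 mm of shift or pi rad of turn. Its arguments: {"type":"object","properties":{"rows":{"type":"array"},"newtons":{"type":"number"}},"required":["rows"]}

```bash
mkdir -p pics
python3 - <<'E'
from cell import env
import cv2,numpy as np
print(env.get_obs())
for n in ("scene","top"):
    im=env.read_camera(n); cv2.imwrite(f"pics/{n}0.png",im[:,:,::-1]); print(n,env.camera_info(n))
E
```

```text
{'time_s': 0.0, 'qpos': array([67.78447428, 18.4379813 , -4.01559757, 83.17493981,  1.29696756,
       78.5401291 , -3.26104204]), 'joint_velocities': array([ 0.11004547, -0.02602656, -0.0988646 , -0.05155229,  0.09320043,
        0.03097666,  0.01433327]), 'effort': array([-2.57526281e-04, -4.91283524e+01, -4.03586794e-01, -3.12527597e+01,
       -6.36811322e-02,  4.37008752e-02,  1.95080474e-04]), 'tool_pos': array([ 0.25394702, -0.59774318,  0.22147342]), 'tool_rot': array([-1.79892302e+02,  7.64862599e-03,  2.30246967e+01]), 'force': array([0.03996916, 0.16284154, 0.26040749]), 'wrist_torque': array([-0.03046982, -0.04362246,  0.02328634]), 'grasp_force': 0.0, 'grip_width': 0.08688728393722651}
scene {'fx': 523.8668323432255, 'fy': 523.8668323432255, 'cx': 328.08590568388377, 'cy': 243.6703890531905, 'k1': 0.042780653340569026, 'R': array([[-0.68530845, -0.7281686 ,  0.01108257],
       [-0.42970793,  0.39203509, -0.8134246 ],
       [ 0.5879655 , -0.56220902, -0.58156478]]), 't': array([0.45807762, 0.28455819, 1.25785948])}
top {'fx': 478.2231308339746, 'fy': 478.2231308339746, 'cx': 320.37661263223913, 'cy': 237.98172098325847, 'k1': -0.06408981269828098, 'R': array([[-0.02850234, -0.99957434,  0.00622499],
       [-0.99433315,  0.02771373, -0.10263301],
       [ 0.1024168 , -0.009115  , -0.99469981]]), 't': array([0.08722232, 0.59838273, 1.41404375])}
```

View pics/scene0.png

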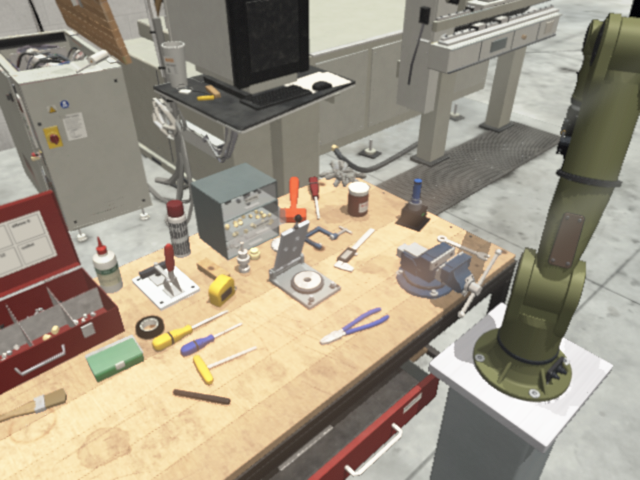

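View pics/top0.png

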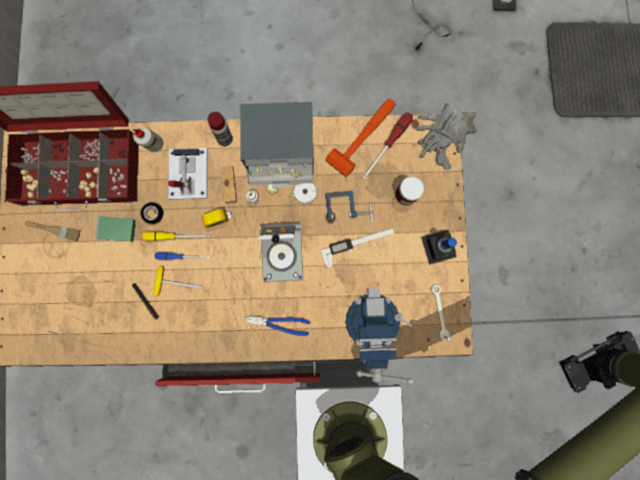

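The scene view shows the jig at about (305,285) with its leaf up and the knob near (300,220); the pen stand is at (415,210). In the top view the blank is at (281,257), the knob at about (275,239), and the pen top at (452,242) on the stand at (438,247). Next I'll enlarge these areas.

```bash
cat > h.py <<'E'
import numpy as np,cv2
from cell import env
def ray(n,px,ci=None):
    c=ci or env.camera_info(n); R=np.array(c["R"]);t=np.array(c["t"])
    d=np.array([(px[0]-c["cx"])/c["fx"],(px[1]-c["cy"])/c["fy"]]); s=d.copy()
    for _ in range(20): s=d/(1+c["k1"]*(s@s))
    v=R.T@np.array([s[0],s[1],1.]); return -R.T@t, v/np.linalg.norm(v)
def onz(n,px,z,ci=None):
    o,v=ray(n,px,ci); return o+v*(z-o[2])/v[2]
def tri(r1,r2):
    (a,u),(b,w)=r1,r2
    s=np.linalg.lstsq(np.c_[u,-w],b-a,rcond=None)[0]
    p,q=a+s[0]*u,b+s[1]*w; return (p+q)/2,np.linalg.norm(p-q)
def proj(n,X,ci=None):
    c=ci or env.camera_info(n); x=np.array(c["R"])@X+c["t"]; s=x[:2]/x[2]
    s=s*(1+c["k1"]*(s@s)); return np.array([c["fx"]*s[0]+c["cx"],c["fy"]*s[1]+c["cy"]])
E
python3 - <<'E'
import cv2,numpy as np
t=cv2.imread('pics/top0.png');s=cv2.imread('pics/scene0.png')
f=lambda im,x,y,w,h,k:cv2.resize(im[y:y+h,x:x+w],None,fx=k,fy=k,interpolation=cv2.INTER_CUBIC)
a=np.vstack([f(t,250,215,65,75,4),f(s,380,165,65,75,4)])
b=np.vstack([f(s,265,205,80,100,4),f(t,415,220,80,50,4)])
cv2.imwrite('pics/c1.png',np.hstack([a,b]));print(a.shape,b.shape)
E
```

```text
(600, 260, 3) (600, 320, 3)
```

View pics/c1.png

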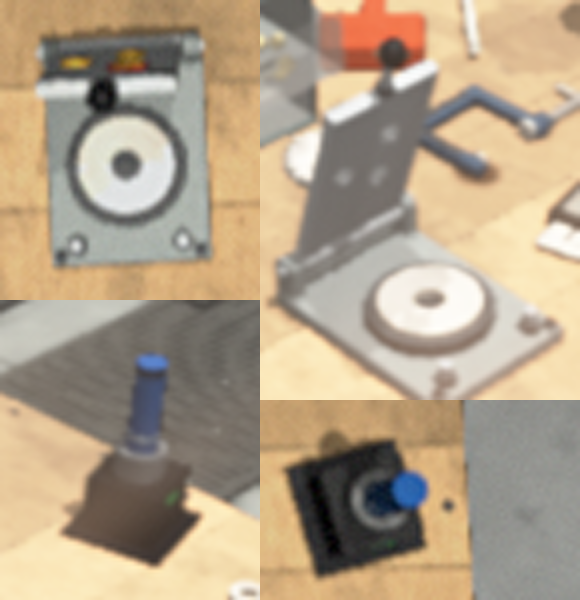

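The enlargement shows, in full-image pixels: 
- **Top view:** blank centre at (281.6,255.6), knob at (275.4,238.6), pen top at (452,242.4). 
- **Scene view:** blank centre at (307.4,279.9), knob at (298.2,217.8), pen top at (418,180.4). 
- **Jig front corners (top view):** (263.6,280.4) and (302.4,279.5).

Run:
```python
from h import *
np.set_printoptions(precision=4,suppress=True)
t=cv2.imread('pics/top0.png');s=cv2.imread('pics/scene0.png')
def cent(im,mask,box):
    x,y,w,h=box; m=mask(im[y:y+h,x:x+w].astype(int)).astype(np.uint8)
    n,l,st,c=cv2.connectedComponentsWithStats(m); i=1+np.argmax(st[1:,4]); return c[i]+[x,y],st[i]
blk=lambda a:a.max(2)<60
blu=lambda a:(a[:,:,0]>130)&(a[:,:,0]-a[:,:,2]>90)
wht=lambda a:a.min(2)>175
bt,_=cent(t,wht,(262,238,38,36)); bs,_=cent(s,wht,(285,262,45,35)); print('blank',bt,_,bs)
kt,_=cent(t,blk,(270,232,12,13)); ks,q=cent(s,blk,(290,210,16,15)); print('knob',kt,_,ks,q)
pt,_=cent(t,blu,(440,230,25,25)); ps,q=cent(s,blu,(405,172,30,16)); print('pen',pt,_,ps,q)
for nm,a,b in(('blank',bt,bs),('knob',kt,ks),('pen',pt,ps)): print(nm,*tri(ray('top',a),ray('scene',b)))
print('blank29',onz('top',(281.6,255.6),.029),onz('top',bt,.029),onz('scene',(307.4,279.9),.029))
print('pen157',onz('top',pt,.157),onz('scene',ps,.157))
a,b=onz('top',(263.6,280.4),.014),onz('top',(302.4,279.5),.014); print('front',a,b,np.linalg.norm(a-b),np.degrees(np.arctan2(*(a-b)[[1,0]]))-90)
```

```text
blank [281.1128 256.    ] [   0    0   45   35 1012] [309.3221 278.9061]Traceback (most recent call last):
  File "<stdin>", line 11, in <module>
  File "<stdin>", line 6, in cent
    return _wrapfunc(a, 'argmax', axis=axis, out=out, **kwds)
    return bound(*args, **kwds)
ValueError: attempt to get argmax of an empty sequence
```

Run:
```python
from h import *
np.set_printoptions(precision=4,suppress=True)
bt,kt,pt=(281.5,255.6),(275.4,238.6),(452,242.4); bs,ks,ps=(307.4,279.9),(298.2,217.8),(418,180.4)
for nm,a,b in(('blank',bt,bs),('knob',kt,ks),('pen',pt,ps)): print(nm,*tri(ray('top',a),ray('scene',b)))
print('blank29',onz('top',bt,.029),onz('scene',bs,.029))
print('pen157',onz('top',pt,.157),onz('scene',ps,.157))
a,b=onz('top',(263.6,280.4),.014),onz('top',(302.4,279.5),.014); print('front',a,b,np.linalg.norm(a-b),np.degrees(np.arctan2(*(a-b)[[1,0]]))-90)
```

```text
blank [0.5512 0.1894 0.0258] 0.0007499009567442215
knob [0.5832 0.1904 0.2165] 0.0003134668868873586
pen [ 0.5654 -0.2926  0.1567] 0.0006998339864637995
blank29 [0.5507 0.1889 0.029 ] [0.5485 0.1922 0.029 ]
pen157 [ 0.5651 -0.2927  0.157 ] [ 0.5653 -0.2918  0.157 ]
front [0.478  0.2458 0.014 ] [0.4774 0.1282 0.014 ] 0.11759612017223631 -0.25253892483786444
```

Emit:
{"method": "step_arm", "body": {
  "rows": [
    {"angular":[0,0,0.0426],"slide":[0,0,-0.07],"jaw":1},
    {"angular":[0,0,0.0426],"slide":[0,0,-0.07],"jaw":1},
    {"angular":[0,0,0.0427],"slide":[0,0,-0.07],"jaw":1},
    {"angular":[0,0,0],"slide":[0.036,-0.087,0],"jaw":1},
    {"angular":[0,0,0],"slide":[0.036,-0.087,0],"jaw":1},
    {"angular":[0,0,0],"slide":[0.036,-0.087,0],"jaw":1},
    {"angular":[0,0,0],"slide":[0.036,-0.087,0],"jaw":1},
    {"angular":[0,0,0],"slide":[0.036,-0.087,0],"jaw":1},
    {"angular":[0,0,0],"slide":[0.036,-0.087,0],"jaw":1},
    {"angular":[0,0,0],"slide":[0.036,-0.087,0],"jaw":1}
  ]
}}

```text
time_s: 1.35
tool_pos: [0.3804, -0.2921, 0.3272]
tool_rot: [-180.0, 0.0, -0.0]
force: [1.7, 0.5, -0.3]
grip_width: 0.0867
grasp_force: 0.0
```

Emit:
{"method": "step_arm", "body": {
  "rows": [
    {"angular":[0,0,0],"slide":[0.03,-0.09,0],"jaw":1},
    {"angular":[0,0,0],"slide":[0.03,-0.1,0],"jaw":1},
    {"angular":[0,0,0],"slide":[0.03,-0.1,0],"jaw":1},
    {"angular":[0,0,0],"slide":[0.03,-0.1,0],"jaw":1},
    {"angular":[0,0,0],"slide":[0.03,-0.1,0],"jaw":1},
    {"angular":[0,0,0],"slide":[0.03,-0.1,0],"jaw":1},
    {"angular":[0,0,0],"slide":[0.03,-0.1,0],"jaw":1},
    {"angular":[0,0,0],"slide":[0.03,-0.1,0],"jaw":1},
    {"angular":[0,0,0],"slide":[0.03,-0.1,0],"jaw":1},
    {"angular":[0,0,0],"slide":[0.03,-0.076,0],"jaw":1}
  ]
}}

```text
time_s: 2.6
tool_pos: [0.53, 0.1915, 0.3274]
tool_rot: [-180.0, 0.0, 0.1]
force: [0.3, 0.3, 0.1]
grip_width: 0.0871
grasp_force: 0.0
```

Run:
```python
from h import *
print(env.get_obs()['tool_pos'],env.camera_info('wrist')); im=env.read_camera('wrist'); cv2.imwrite('pics/w1.png',im[:,:,::-1])
print(env.get_obs()['tool_pos'],env.get_obs()['tool_rot'])
```

```text
[0.5300217  0.19152684 0.32738785] {'fx': 367.586607940359, 'fy': 367.586607940359, 'cx': 321.3132562443209, 'cy': 238.93400166497855, 'k1': 0.0034760972750503775, 'R': array([[ 7.52897722e-04, -9.99999022e-01, -1.17904213e-03],
       [-9.58600943e-01, -1.05746289e-03,  2.84750969e-01],
       [-2.84751937e-01,  9.15842537e-04, -9.58600801e-01]]), 't': array([0.19229945, 0.4436164 , 0.64203254])}
[0.53024832 0.19692489 0.32663075] [-1.79676515e+02  3.21590208e-02  3.96654675e-01]
```

View pics/w1.png

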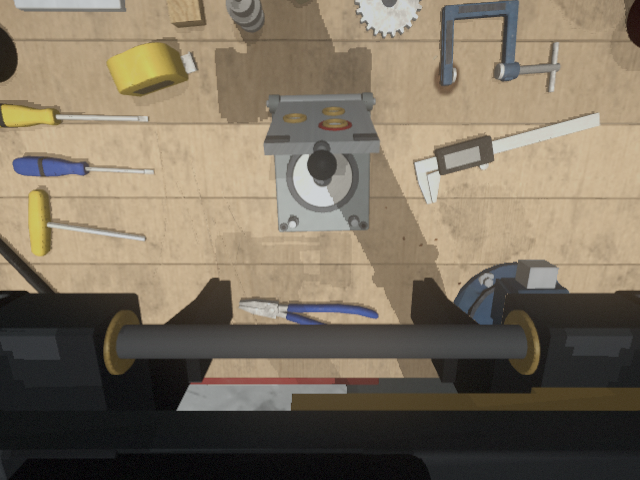

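The wrist view shows the knob at (321.5,165), the leaf with its bushes near y=110–126 px (the red-ringed one at (335,125)), and the hinge pin level from (270,101) to (372,100). The jig yaw is therefore about 0.

Run:
```python
from h import *
np.set_printoptions(precision=4,suppress=True)
o=env.get_obs();print(o['tool_pos'],o['tool_rot'])
ci={'fx': 367.5866, 'fy': 367.5866, 'cx': 321.313, 'cy': 238.934, 'k1': 0.003476, 'R': np.array([[ 7.52897722e-04, -9.99999022e-01, -1.17904213e-03],
       [-9.58600943e-01, -1.05746289e-03,  2.84750969e-01],
       [-2.84751937e-01,  9.15842537e-04, -9.58600801e-01]]), 't': np.array([0.19229945, 0.4436164 , 0.64203254])}
print('knob',onz('',(321.5,165),.2165,ci))
a,b=onz('',(270,101),.036,ci),onz('',(372,100),.036,ci);print(a,b)
print('blank',onz('',(322,180),.029,ci), onz('',(277,229),.014,ci),onz('',(369.5,229),.014,ci))
im=env.read_camera('wrist');print(env.get_obs()['tool_pos'])
```

```text
[0.5302 0.1969 0.3266] [-179.6765    0.0322    0.3967]
knob [0.5832 0.1923 0.2165]
[0.6397 0.2521 0.036 ] [0.6409 0.1341 0.036 ]
blank [0.5478 0.1918 0.029 ] [0.4805 0.252  0.014 ] [0.4807 0.1282 0.014 ]
[0.5295 0.1944 0.3266]
```

Emit:
{"method": "step_arm", "body": {
  "rows": [
    {"angular":[0,0,0],"slide":[0.053,0,0],"jaw":1},
    {"angular":[0,0,0],"slide":[0.053,0,0.04],"jaw":1},
    {"angular":[0,0,0],"slide":[0,0,0.055],"jaw":1},
    {"angular":[0,0,0],"slide":[0,0,0.055],"jaw":1},
    {"angular":[0,0,0],"slide":[0,0,0.055],"jaw":1},
    {"angular":[0,0,0],"slide":[0,0,0.055],"jaw":1},
    {"angular":[0,0,0],"slide":[0,0,0],"jaw":1},
    {"angular":[0,0,0],"slide":[0,0,0],"jaw":1}
  ]
}}

```text
time_s: 3.7
tool_pos: [0.5837, 0.1889, 0.1986]
tool_rot: [-180.0, -0.1, -0.0]
force: [-0.7, -0.4, 1.1]
grip_width: 0.0871
grasp_force: 0.0
```

Run:
```python
from h import *
np.set_printoptions(precision=4,suppress=True)
ci=env.camera_info('wrist');im=env.read_camera('wrist'); cv2.imwrite('pics/w2.png',im[:,:,::-1])
o=env.get_obs();print(o['tool_pos'],o['tool_rot'],proj('',np.array([.583,.191,.2165]),ci))
```

```text
[0.5839 0.1892 0.199 ] [-179.9839   -0.1163   -0.0245] [318.1946 317.4707]
```

View pics/w2.png

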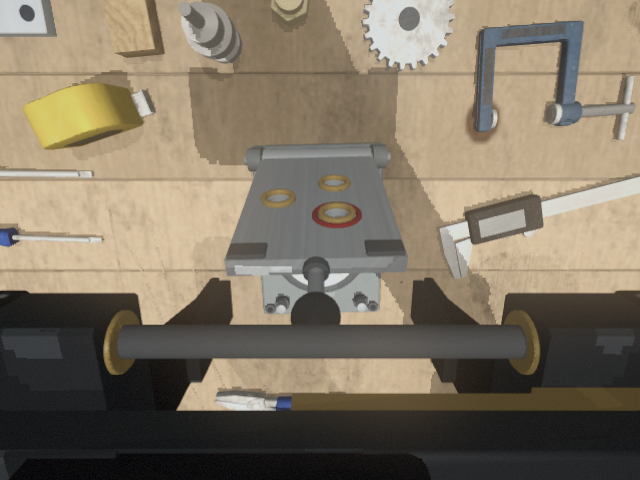

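The knob sits between the fingers at (316,312), against a predicted (318,317), so it is 1–3 mm off. I'll nudge the arm and close.

Emit:
{"method": "step_arm", "body": {
  "rows": [
    {"angular":[0,0,0],"slide":[0.004,-0.004,0],"jaw":1},
    {"angular":[0,0,0],"slide":[0,0,0],"jaw":0},
    {"angular":[0,0,0],"slide":[0,0,0],"jaw":0},
    {"angular":[0,0,0],"slide":[0,0,0],"jaw":0},
    {"angular":[0,0,0],"slide":[0,0,0],"jaw":0},
    {"angular":[0,0,0],"slide":[0,0,0],"jaw":0}
  ],
  "newtons": 12
}}

```text
time_s: 4.5
tool_pos: [0.5852, 0.1912, 0.1975]
tool_rot: [180.0, 0.0, -0.0]
force: [0.7, 0.2, 0.5]
grip_width: 0.0448
grasp_force: 0.0
```

Emit:
{"method": "step_arm", "body": {
  "rows": [
    {"angular":[0,0,0],"slide":[0,0,0],"jaw":0},
    {"angular":[0,0,0],"slide":[0,0,0],"jaw":0},
    {"angular":[0,0,0],"slide":[0,0,0],"jaw":0},
    {"angular":[0,0,0],"slide":[0,0,0],"jaw":0},
    {"angular":[0,0,0],"slide":[0,0,0],"jaw":0}
  ]
}}

```text
time_s: 5.12
tool_pos: [0.5852, 0.1915, 0.1975]
tool_rot: [-180.0, -0.0, 0.0]
force: [0.4, 1.0, -0.1]
grip_width: 0.0205
grasp_force: 12.0
```

Emit:
{"method": "step_arm", "body": {
  "rows": [
    {"angular":[0,0,0],"slide":[-0.0249,0,0.0086],"jaw":0},
    {"angular":[0,0,0],"slide":[-0.0243,0,0.0103],"jaw":0},
    {"angular":[0,0,0],"slide":[-0.0235,0,0.012],"jaw":0},
    {"angular":[0,0,0],"slide":[-0.0226,0,0.0136],"jaw":0},
    {"angular":[0,0,0],"slide":[-0.0216,0,0.0152],"jaw":0},
    {"angular":[0,0,0],"slide":[-0.0205,0,0.0166],"jaw":0},
    {"angular":[0,0,0],"slide":[0,0,0],"jaw":0}
  ]
}}

```text
time_s: 6.0
tool_pos: [0.5149, 0.1899, 0.1581]
tool_rot: [179.9, 0.2, -0.0]
force: [-1.5, -4.8, -0.3]
grip_width: 0.0209
grasp_force: 12.0
```

Emit:
{"method": "step_arm", "body": {
  "rows": [
    {"angular":[0,0,0],"slide":[-0.0193,0,0.018],"jaw":0},
    {"angular":[0,0,0],"slide":[-0.018,0,0.0193],"jaw":0},
    {"angular":[0,0,0],"slide":[-0.0166,0,0.0205],"jaw":0},
    {"angular":[0,0,0],"slide":[-0.0152,0,0.0216],"jaw":0},
    {"angular":[0,0,0],"slide":[-0.0136,0,0.0226],"jaw":0},
    {"angular":[0,0,0],"slide":[-0.012,0,0.0235],"jaw":0},
    {"angular":[0,0,0],"slide":[-0.0103,0,0.0243],"jaw":0},
    {"angular":[0,0,0],"slide":[0,0,0],"jaw":0}
  ]
}}

```text
time_s: 7.0
tool_pos: [0.4637, 0.1888, 0.0832]
tool_rot: [179.8, 0.1, -0.1]
force: [0.6, -8.0, -2.0]
grip_width: 0.021
grasp_force: 12.0
```

Emit:
{"method": "step_arm", "body": {
  "rows": [
    {"angular":[0,0,0],"slide":[-0.0086,0.001,0.0249],"jaw":0},
    {"angular":[0,0,0],"slide":[-0.0068,0.001,0.0255],"jaw":0},
    {"angular":[0,0,0],"slide":[-0.0039,0.001,0.0194],"jaw":0},
    {"angular":[0,0,0],"slide":[-0.0029,0,0.0195],"jaw":0},
    {"angular":[0,0,0],"slide":[-0.0019,0,0.0197],"jaw":0},
    {"angular":[0,0,0],"slide":[-0.0007,0,0.0132],"jaw":0},
    {"angular":[0,0,0],"slide":[-0.0002,0,0.0132],"jaw":0},
    {"angular":[0,0,0],"slide":[0,0,0],"jaw":0},
    {"angular":[0,0,0],"slide":[0,0,0],"jaw":0}
  ]
}}

```text
time_s: 8.12
tool_pos: [0.4515, 0.1885, 0.0163]
tool_rot: [179.9, 0.1, -0.1]
force: [0.1, -4.9, -1.3]
grip_width: 0.0207
grasp_force: 12.0
```

Emit:
{"method": "step_arm", "body": {
  "rows": [
    {"angular":[0,0,0],"slide":[0,0,0.003],"jaw":0},
    {"angular":[0,0,0],"slide":[0,0,0.003],"jaw":0},
    {"angular":[0,0,0],"slide":[0,0,0],"jaw":0},
    {"angular":[0,0,0],"slide":[0,0,0],"jaw":0}
  ]
}}

```text
time_s: 8.62
tool_pos: [0.4519, 0.1885, 0.0149]
tool_rot: [179.8, 0.0, -0.1]
force: [-3.4, -8.0, 11.8]
grip_width: 0.0205
grasp_force: 12.0
```

Emit:
{"method": "step_arm", "body": {
  "rows": [
    {"angular":[0,0,0],"slide":[0,0,-0.004],"jaw":0.55},
    {"angular":[0,0,0],"slide":[0,0,0],"jaw":0.55},
    {"angular":[0,0,0],"slide":[0,0,0],"jaw":0.55},
    {"angular":[0,0,0],"slide":[0,0,0],"jaw":0.55},
    {"angular":[0,0,0],"slide":[0,0,-0.02],"jaw":0.55},
    {"angular":[0,0,0],"slide":[0,0,-0.05],"jaw":0.55},
    {"angular":[0,0,0],"slide":[0,0,-0.1],"jaw":0.55},
    {"angular":[0,0,0],"slide":[0,0,-0.1],"jaw":1},
    {"angular":[0,0,0],"slide":[0,0,-0.1],"jaw":1},
    {"angular":[0,0,0],"slide":[0,0,0],"jaw":1}
  ]
}}

```text
time_s: 9.88
tool_pos: [0.454, 0.1912, 0.2054]
tool_rot: [-179.9, -0.5, 0.0]
force: [-0.1, -0.0, 0.4]
grip_width: 0.0698
grasp_force: 0.0
```

Run:
```python
from h import *
np.set_printoptions(precision=4,suppress=True)
for k in range(3):
    im0=env.read_camera('top')
ci=env.camera_info('wrist');im=env.read_camera('wrist'); cv2.imwrite('pics/w3.png',im[:,:,::-1])
cv2.imwrite('pics/t3.png',im0[:,:,::-1])
np.savez('w3.npz',**{k:np.array(v) for k,v in ci.items()})
o=env.get_obs();print(o['time_s'],o['tool_pos'],o['tool_rot'])
a=im[100:400,150:490].astype(int); red=((a[:,:,0]>110)&(a[:,:,0]-a[:,:,1]>60)&(a[:,:,0]-a[:,:,2]>60)).astype(np.uint8)
n,l,st,c=cv2.connectedComponentsWithStats(red); 
for i in range(1,n):
    if st[i,4]>40:
        p=c[i]+[150,100]; print(st[i],p,onz('',p,.0445,ci))
```

```text
10.075 [0.4507 0.1894 0.1998] [179.9654   0.1057   0.0069]
[ 43 291 118   5 431] [239.4872 392.7587] [0.2693 0.2747 0.0445]
```

View pics/w3.png

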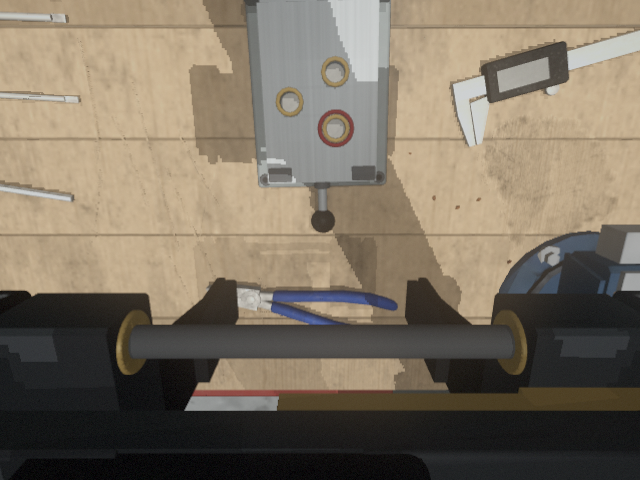

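The wrist view shows the leaf lying flat, the red bush at about (335.5,128) and the knob at (322,221). I'll measure the bush, and check the calibration against the knob position known from the grasp.

Run:
```python
from h import *
np.set_printoptions(precision=4,suppress=True)
z=np.load('w3.npz');ci={k:z[k] for k in z.files}
im=cv2.imread('pics/w3.png')[:,:,::-1].astype(int)
a=im[95:160,300:372]; red=((a[:,:,0]-a[:,:,1]>45)&(a[:,:,0]-a[:,:,2]>45)&(a[:,:,1]<90)).astype(np.uint8)
c=max(cv2.findContours(red,cv2.RETR_EXTERNAL,cv2.CHAIN_APPROX_NONE)[0],key=len)
e=cv2.fitEllipse(c); p=np.array(e[0])+[300,95]; print(e,p)
for h in(.041,.0445): print('red',h,onz('',p,h,ci))
print('knob',onz('',(322,221),.036,ci))
print('others',onz('',(289.5,101.5),.0445,ci),onz('',(335.5,71.5),.0445,ci))
print('front leaf',onz('',(322,184),.041,ci))
# top camera: pen/stand
t=cv2.imread('pics/t3.png')[:,:,::-1].astype(int)
a=t[225:275,415:480]; m=((a[:,:,2]>120)&(a[:,:,2]-a[:,:,0]>70)).astype(np.uint8)
cc=max(cv2.findContours(m,cv2.RETR_EXTERNAL,cv2.CHAIN_APPROX_NONE)[0],key=cv2.contourArea)
pp=np.array(cv2.minEnclosingCircle(cc)[0])+[415,225]; print('pentop',pp,cv2.contourArea(cc),onz('top',pp,.157))
a=t[95+140:300,250:315]
```

```text
((35.22402572631836, 32.74015426635742), (34.08939743041992, 35.52389907836914), 8.38754940032959) [335.224  127.7402]
red 0.041 [0.5304 0.1787 0.041 ]
red 0.0445 [0.5304 0.1788 0.0445]
knob [0.449  0.1897 0.036 ]
others [0.5508 0.2161 0.0445] [0.5731 0.179  0.0445]
front leaf [0.4834 0.1897 0.041 ]
pentop [451.5 242. ] 42.5 [ 0.5663 -0.2914  0.157 ]
```

Emit:
{"method": "step_arm", "body": {
  "rows": [
    {"angular":[0,0,0],"slide":[0.02,0.03,-0.09],"jaw":1},
    {"angular":[0,0,0],"slide":[0.02,0.08,-0.08],"jaw":1},
    {"angular":[0,0,0],"slide":[0.02,0.106,-0.03],"jaw":1},
    {"angular":[0,0,0],"slide":[0.02,0.106,0],"jaw":1},
    {"angular":[0,0,0],"slide":[0.02,0.106,0],"jaw":1},
    {"angular":[0,0,0],"slide":[0.02,0.106,0],"jaw":1},
    {"angular":[0,0,0],"slide":[0.02,0.106,0],"jaw":1},
    {"angular":[0,0,0],"slide":[0.02,0.106,0],"jaw":1},
    {"angular":[0,0,0],"slide":[0.02,0.106,0],"jaw":1},
    {"angular":[0,0,0],"slide":[0.02,0.106,0],"jaw":1}
  ]
}}

```text
time_s: 11.32
tool_pos: [0.5512, -0.2906, 0.2987]
tool_rot: [-179.9, 0.2, 0.0]
force: [0.0, -0.0, 0.4]
grip_width: 0.0873
grasp_force: 0.0
```

Emit:
{"method": "step_arm", "body": {
  "rows": [
    {"angular":[0,0,0],"slide":[0,0,0],"jaw":1},
    {"angular":[0,0,0],"slide":[0,0,0],"jaw":1},
    {"angular":[0,0,0],"slide":[0,0,0],"jaw":1}
  ]
}}

```text
time_s: 11.7
tool_pos: [0.5518, -0.2872, 0.3005]
tool_rot: [-180.0, 0.0, 0.2]
force: [-1.2, 0.9, 0.3]
grip_width: 0.0867
grasp_force: 0.0
```

Run:
```python
from h import *
np.set_printoptions(precision=4,suppress=True)
ci=env.camera_info('wrist');im=env.read_camera('wrist'); cv2.imwrite('pics/w4.png',im[:,:,::-1])
np.savez('w4.npz',**{k:np.array(v) for k,v in ci.items()})
o=env.get_obs();print(o['time_s'],o['tool_pos'],o['tool_rot'])
a=im.astype(int); m=((a[:,:,2]>70)&(a[:,:,2]-a[:,:,0]>50)).astype(np.uint8)
for c in cv2.findContours(m,cv2.RETR_EXTERNAL,cv2.CHAIN_APPROX_NONE)[0]:
    if cv2.contourArea(c)>200: p,r=cv2.minEnclosingCircle(c); print(p,r,onz('',p,.157,ci))
print(proj('',np.array([.5655,-.292,.157]),ci))
```

```text
11.75 [ 0.5518 -0.2874  0.3009] [-179.9888    0.0051    0.1514]
(329.0526428222656, 205.94737243652344) 14.49530029296875 [ 0.568  -0.2927  0.157 ]
[328.2524 208.8368]
```

View pics/w4.png

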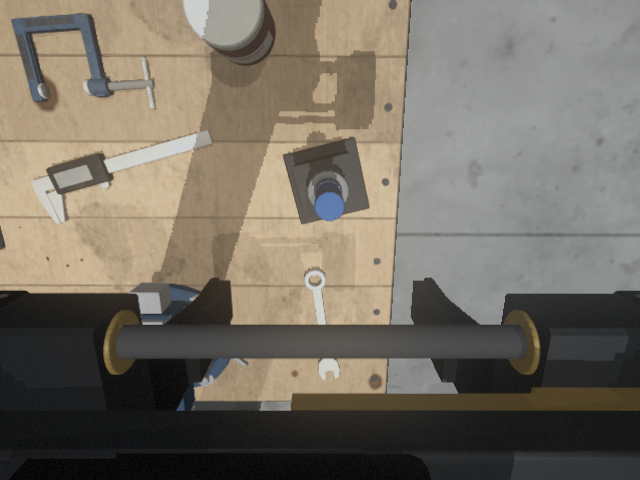

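The pen top is at (329,206), which gives (.567,-.292) and agrees with the fixed cameras. I'll descend over it.

Emit:
{"method": "step_arm", "body": {
  "rows": [
    {"angular":[0,0,0],"slide":[0.03,0.009,0.01],"jaw":1},
    {"angular":[0,0,0],"slide":[0,0,0.05],"jaw":1},
    {"angular":[0,0,0],"slide":[0,0,0.06],"jaw":1},
    {"angular":[0,0,0],"slide":[0,0,0.06],"jaw":1},
    {"angular":[0,0,0],"slide":[0,0,0.06],"jaw":1},
    {"angular":[0,0,0],"slide":[0,0,0.06],"jaw":1},
    {"angular":[0,0,0],"slide":[0,0,0.05],"jaw":1},
    {"angular":[0,0,0],"slide":[0,0,0.026],"jaw":1},
    {"angular":[0,0,0],"slide":[0,0,0],"jaw":1},
    {"angular":[0,0,0],"slide":[0,0,0],"jaw":1}
  ]
}}

```text
time_s: 13.0
tool_pos: [0.5675, -0.294, 0.114]
tool_rot: [179.9, -0.1, 0.0]
force: [-0.8, -0.7, 0.2]
grip_width: 0.087
grasp_force: 0.0
```

Emit:
{"method": "step_arm", "body": {
  "rows": [
    {"angular":[0,0,0],"slide":[0,0,0],"jaw":0.2},
    {"angular":[0,0,0],"slide":[0,0,0],"jaw":0},
    {"angular":[0,0,0],"slide":[0,0,0],"jaw":0},
    {"angular":[0,0,0],"slide":[0,0,0],"jaw":0},
    {"angular":[0,0,0],"slide":[0,0,0],"jaw":0},
    {"angular":[0,0,0],"slide":[0,0,0],"jaw":0},
    {"angular":[0,0,0],"slide":[0,0,0],"jaw":0},
    {"angular":[0,0,0],"slide":[0,0,0],"jaw":0},
    {"angular":[0,0,0],"slide":[0,0,0],"jaw":0},
    {"angular":[0,0,0],"slide":[0,0,0],"jaw":0}
  ],
  "newtons": 30
}}

```text
time_s: 14.25
tool_pos: [0.5664, -0.294, 0.1128]
tool_rot: [180.0, -0.0, -0.0]
force: [0.2, -1.0, -0.4]
grip_width: 0.0251
grasp_force: 30.0
```

Emit:
{"method": "step_arm", "body": {
  "rows": [
    {"angular":[0,0,0],"slide":[0,0,-0.02],"jaw":0},
    {"angular":[0,0,0],"slide":[0,0,-0.03],"jaw":0},
    {"angular":[0,0,0],"slide":[0,0,-0.05],"jaw":0},
    {"angular":[0,0,0],"slide":[0,0,-0.06],"jaw":0},
    {"angular":[0,0,0],"slide":[0,0,-0.07],"jaw":0},
    {"angular":[0,0,0],"slide":[0,0,-0.07],"jaw":0},
    {"angular":[0,0,0],"slide":[0,0,-0.07],"jaw":0},
    {"angular":[0,0,0],"slide":[0,0,-0.05],"jaw":0},
    {"angular":[0,0,0],"slide":[0,0,0],"jaw":0}
  ]
}}

```text
time_s: 15.38
tool_pos: [0.5677, -0.2937, 0.3262]
tool_rot: [179.9, -0.3, 0.0]
force: [0.5, -0.6, -1.6]
grip_width: 0.0253
grasp_force: 30.0
```

Emit:
{"method": "step_arm", "body": {
  "rows": [
    {"angular":[0,0,0],"slide":[0,-0.05,0],"jaw":0},
    {"angular":[0,0,0],"slide":[-0.008,-0.1,0],"jaw":0},
    {"angular":[0,0,0],"slide":[-0.008,-0.11,0],"jaw":0},
    {"angular":[0,0,0],"slide":[-0.008,-0.11,0],"jaw":0},
    {"angular":[0,0,0],"slide":[-0.008,-0.11,0],"jaw":0},
    {"angular":[0,0,0],"slide":[-0.008,-0.11,0],"jaw":0},
    {"angular":[0,0,0],"slide":[-0.008,-0.11,0],"jaw":0},
    {"angular":[0,0,0],"slide":[-0.008,-0.11,0],"jaw":0},
    {"angular":[0,0,0],"slide":[-0.008,-0.09,0],"jaw":0},
    {"angular":[0,0,0],"slide":[-0.008,-0.044,0],"jaw":0}
  ]
}}

```text
time_s: 16.62
tool_pos: [0.5274, 0.1832, 0.3214]
tool_rot: [-180.0, 0.2, 0.4]
force: [0.7, -0.3, -0.8]
grip_width: 0.0255
grasp_force: 30.0
```

Emit:
{"method": "step_arm", "body": {
  "rows": [
    {"angular":[0,0,0],"slide":[0,0,0.05],"jaw":0},
    {"angular":[0,0,0],"slide":[0,0,0.08],"jaw":0},
    {"angular":[0,0,0],"slide":[0,0,0.08],"jaw":0},
    {"angular":[0,0,0],"slide":[0,0,0.06],"jaw":0},
    {"angular":[0,0,0],"slide":[0,0,0],"jaw":0},
    {"angular":[0,0,0],"slide":[0,0,0],"jaw":0},
    {"angular":[0,0,0],"slide":[0,0,0],"jaw":0},
    {"angular":[0,0,0],"slide":[0,0,0],"jaw":0}
  ]
}}

```text
time_s: 17.62
tool_pos: [0.531, 0.1786, 0.1889]
tool_rot: [-180.0, -0.1, -0.0]
force: [0.0, 0.4, -1.2]
grip_width: 0.0255
grasp_force: 30.0
```

Run:
```python
from h import *
np.set_printoptions(precision=4,suppress=True)
ci=env.camera_info('wrist');im=env.read_camera('wrist')
np.savez('w5.npz',im=im,**{k:np.array(v) for k,v in ci.items()})
o=env.get_obs();print(o['time_s'],o['tool_pos'],o['tool_rot'],o['force'])
s=env.read_camera('scene'); t=env.read_camera('top'); np.savez('st5.npz',s=s,t=t)
k=cv2.resize(s[215:305,265:345],None,fx=4,fy=4,interpolation=cv2.INTER_CUBIC)
k2=cv2.resize(im[140:400,230:430],None,fx=2,fy=2,interpolation=cv2.INTER_CUBIC)
out=np.zeros((520,720,3),np.uint8); out[:360,:320]=k; out[:520,320:]=k2
cv2.imwrite('pics/c5.png',out[:,:,::-1])
print('bush proj',proj('',np.array([.5304,.1788,.0445]),ci),proj('scene',np.array([.5304,.1788,.0445])))
x,y,z=o['tool_pos'];print('nose',proj('',np.array([x,y,z-.096]),ci),proj('scene',np.array([x,y,z-.096])),'tip',proj('',np.array([x,y,z-.108]),ci))
```

```text
17.675 [0.5309 0.1784 0.1886] [-179.9922   -0.0787   -0.0071] [-0.1182  0.3416 -1.6173]
bush proj [322.1012 225.3564] [315.3387 276.5391]
nose [322.6695 240.9142] [315.2653 262.5598] tip [322.6321 236.3994]
```

View pics/c5.png

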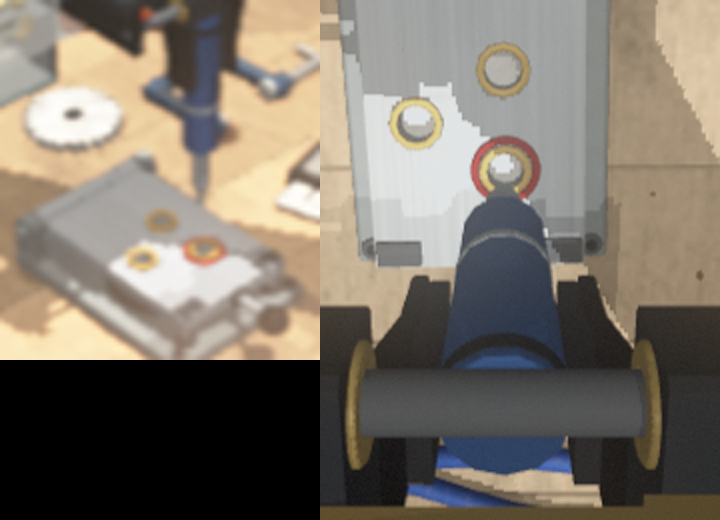

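The wrist crop shows the bush at (322.5,224.5) and the tip at about (321.5,233), so the pen is roughly 0.7 mm too far toward +y. The scene view suggests an offset of about 0.5 mm in x. I'll correct both and lower.

Emit:
{"method": "step_arm", "body": {
  "rows": [
    {"angular":[0,0,0],"slide":[-0.001,0.0014,0.01],"jaw":0},
    {"angular":[0,0,0],"slide":[0,0,0.02],"jaw":0},
    {"angular":[0,0,0],"slide":[0,0,0.02],"jaw":0},
    {"angular":[0,0,0],"slide":[0,0,0.02],"jaw":0},
    {"angular":[0,0,0],"slide":[0,0,0.015],"jaw":0},
    {"angular":[0,0,0],"slide":[0,0,0.008],"jaw":0},
    {"angular":[0,0,0],"slide":[0,0,0],"jaw":0},
    {"angular":[0,0,0],"slide":[0,0,0],"jaw":0}
  ]
}}

```text
time_s: 18.77
tool_pos: [0.5302, 0.1777, 0.1416]
tool_rot: [-180.0, -0.0, 0.0]
force: [0.2, -0.4, -1.3]
grip_width: 0.025
grasp_force: 30.0
```

Run:
```python
from h import *
np.set_printoptions(precision=4,suppress=True)
ci=env.camera_info('wrist');im=env.read_camera('wrist')
o=env.get_obs();print(o['time_s'],o['tool_pos'],o['tool_rot'],o['force'])
s=env.read_camera('scene')
k=cv2.resize(s[240:300,285:345],None,fx=6,fy=6,interpolation=cv2.INTER_CUBIC)
k2=cv2.resize(im[190:290,275:375],None,fx=4,fy=4,interpolation=cv2.INTER_CUBIC)
out=np.zeros((400,770,3),np.uint8); out[:360,:360]=k; out[:400,370:]=k2
cv2.imwrite('pics/c6.png',out[:,:,::-1])
```

```text
18.825 [0.5303 0.1777 0.1417] [-179.9962   -0.0436    0.0024] [ 0.2238 -0.1268 -0.953 ]
```

View pics/c6.png

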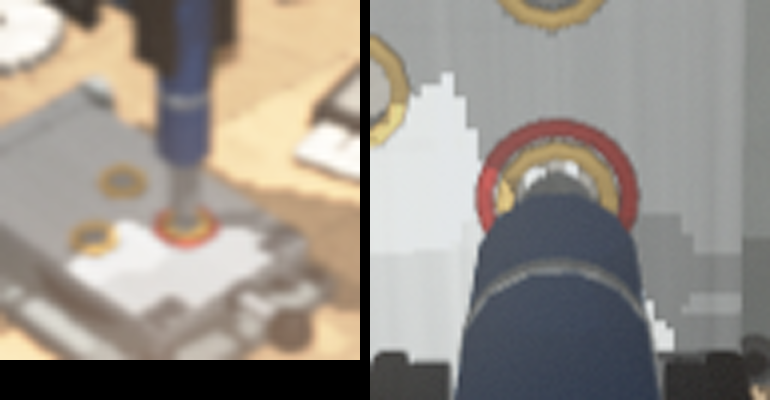

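The nose sits over the bush and is nearly concentric in both views (nose at 558 against ring at 557 in the crop). I'll lower it slowly.

Emit:
{"method": "step_arm", "body": {
  "rows": [
    {"angular":[0,0,0],"slide":[-0.001,0,0.004],"jaw":0},
    {"angular":[0,0,0],"slide":[0,0,0.004],"jaw":0},
    {"angular":[0,0,0],"slide":[0,0,0.002],"jaw":0},
    {"angular":[0,0,0],"slide":[0,0,0],"jaw":0},
    {"angular":[0,0,0],"slide":[0,0,0],"jaw":0},
    {"angular":[0,0,0],"slide":[0,0,0],"jaw":0}
  ]
}}

```text
time_s: 19.62
tool_pos: [0.5295, 0.1776, 0.1363]
tool_rot: [180.0, -0.0, -0.0]
force: [0.5, 1.0, -0.6]
grip_width: 0.0255
grasp_force: 30.0
```

Emit:
{"method": "step_arm", "body": {
  "rows": [
    {"angular":[0,0,0],"slide":[0,0,0.002],"jaw":0},
    {"angular":[0,0,0],"slide":[0,0,0.002],"jaw":0},
    {"angular":[0,0,0],"slide":[0,0,0],"jaw":0},
    {"angular":[0,0,0],"slide":[0,0,0],"jaw":0},
    {"angular":[0,0,0],"slide":[0,0,0],"jaw":0}
  ]
}}

```text
time_s: 20.25
tool_pos: [0.5296, 0.1776, 0.1344]
tool_rot: [-180.0, -0.0, -0.0]
force: [-0.1, -0.3, 1.3]
grip_width: 0.0255
grasp_force: 30.0
```

Emit:
{"method": "step_arm", "body": {
  "rows": [
    {"angular":[0,0,0],"slide":[0,0,0.002],"jaw":0},
    {"angular":[0,0,0],"slide":[0,0,0.002],"jaw":0},
    {"angular":[0,0,0],"slide":[0,0,0.002],"jaw":0},
    {"angular":[0,0,0],"slide":[0,0,0],"jaw":0},
    {"angular":[0,0,0],"slide":[0,0,0],"jaw":0},
    {"angular":[0,0,0],"slide":[0,0,0],"jaw":0}
  ]
}}

```text
time_s: 21.0
tool_pos: [0.5296, 0.1776, 0.1314]
tool_rot: [-180.0, -0.0, 0.0]
force: [-0.9, 0.4, 3.2]
grip_width: 0.025
grasp_force: 30.0
```

Run:
```python
from h import *
F=[]
for k in range(12):
    env.read_camera('top'); o=env.get_obs(); F.append(np.r_[o['force'],o['tool_pos'],o['wrist_torque']])
print(np.mean(F,0).round(4),np.std(F,0).round(4),o['time_s'])
```

```text
[ 3.1400e-02  1.5350e-01  3.7221e+00  5.2960e-01  1.7760e-01  1.3130e-01
  4.8400e-02 -1.9000e-03  3.3000e-03] [0.4003 0.3588 0.4823 0.     0.     0.     0.0271 0.0405 0.0342] 21.6
```

```bash
python3 -c "
from cell import env
print(env.sign_off())"
```

```text
the job is handed in; nothing more can be done
None
```

I handed the job in at about 21.6 s, with no verdict shown: the leaf is down on its posts, and the gripper is holding the pen upright in the red-ringed bush with an estimated 5 N push, about 4.5 mm in and roughly half stroke.

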